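Fit the T-handle key on the glue press

ROBOT

A 7-joint arm with a two-finger parallel gripper is mounted at the origin on the work surface. World frame = base frame: x ahead of the robot, y to its left, z up, the work surface at z = 0. Lengths are in mm, angles in rad, forces in N, time in s.
With the tool pointing down it reaches from about 425 to 1025 mm from the base axis. Payload 3.6 kg.
Tool frame: the origin (TCP) lies midway between the tips of the shut fingers; the grasp point (between the pads) lies 19 mm behind it; z points along the fingers, y is the direction in which the jaws open and shut (so a half turn about z gives the same grasp; the last joint's range is limited). The gripper opens to 85 mm and grips with 20 to 120 N. Pads are 22 mm wide; open, the fingers measure 114 mm over their backs; the gripper's body (76 mm by 85 mm) begins 54 mm behind the grasp point. The pads swing forward as they close: fully open they stand 13 mm farther back than shut.
Start: joints at [-1.383, 0.591, 0.048, 1.609, -0.033, 0.943, -0.034], TCP at [200.91, 696.609, 231.302] pointing down, gripper open.
Joint ranges: [-2.69, 2.69], [-0.47, 2.24], [-1.27, 1.36], [0.19, 2.51], [-1.53, 4.68], [0.08, 2.07], [-3.09, 3.09]. Speed limits (rad/s): [2.57, 2.57, 3.14, 3.14, 3.14, 3.14, 3.14].

INTERFACE

Orientations are given as [roll, pitch, yaw] about the fixed x, y, z axes, in that order (R = Rz(yaw) Ry(pitch) Rx(roll)).
In Python, from bench import bot gives the robot as it stands.
- The arm moves only by the shell command python3 -m crank 'ROWS' [FORCE]. ROWS is JSON, a list that holds one entry, the list of rows, each a list of 7 numbers: the shift along the tool's x, y, z normalised to -1 to 1, where 1 is 50 mm, then the turn, a rotation vector about the tool's x, y, z normalised to -1 to 1, where 1 is 45 degrees, then the closure, from -1 (fully open) to 1 (shut), so that 0 is half open. In form: [[[x, y, z, rx, ry, rz, hand], ...]]. A call has 1 to 10 rows; each row shifts and turns the commanded pose from where the row before left it, along the tool's axes as they then stand; what a row does not reach is not made up. A row lasts 1/10 s, in which the tool goes at most 50 mm and 8.59 degrees, less where a joint would pass 70% of its speed; a pose out of reach is approached as far as the arm can. A call with a number of a shift or a turn outside -1 to 1 is refused whole. A call with a gripper value outside its range is refused whole. The fingers move at their own pace and stop on an object; FORCE is the grip in N (left out, the last holds). Time passes only in rows, so rows that do not move let the fingers close. It gives the time, the measured TCP pose, the force and the opening at its end, in the units of the state.
- bot.read_state(): the state, without advancing time (a new reading comes with each control period).
- bot.get_image(name): name is "scene" or "top" or "wrist"; returns (picture, depth): 420x560x3 uint8, red, green, blue; 420x560 float32, mm along the optical axis (not along the pixel's ray), 0 where there is no reading.
- bot.get_calibration(name): a dict with "camera_matrix" (3x3 intrinsics, pixels), "world_from_camera" (4x4, takes a point from camera to world coordinates); the wrist camera has in their place "T_tool_cam" (4x4, takes a point from camera to tool coordinates, whose origin is the TCP and whose axes are the flange's). Camera axes: x right, y down, z forward; pixel columns grow to the right and rows downward; lengths in mm; the calibration is good to about 2 mm. The wrist camera is an equidistant fisheye: a pixel r from the principal point sees the ray r / f radians off the axis. A picture is of the moment at which its call begins: read the wrist's pose just before it. get_calibration takes no time and is no camera call.
- bot.close_job(): hands the job in, once; it reports no verdict.
Trained networks look in the newest picture that a camera, given by its name, has taken for a name from the list of things; names that differ only in an ending like _2 or _b are one class to them, and where a whole thing is asked for, a point or a joint stands for the part that bears it (a point fixed in the world has none). Each returns a list of dicts, best first, with "confidence" (0 to 1); they miss things now and then, are a little off and sometimes report something else, mostly with a low value. They report only what shows in the picture. A call takes as long as a camera call. They do not tell look-alikes from the thing itself.
- bot.masks_of(camera, query): "pixels" (420x560 bool, what is visible of it) and "rect" ([left, top, right, bottom] in pixels, round what is visible of it).
- bot.landmark_of(camera, query): "position" ([row, column] in pixels: a listed point, or the origin of a listed thing).
The state is a dict: "time_s": time; "qpos": joint angles; "qd": joint speeds; "joint_efforts": joint torques, N m; "tool_pos": TCP position; "orientation": TCP orientation; "ft_force": force on the tool from outside, world axes, zero at the start; "wrist_torque": the same for the moment, N m; "width": opening from 0.0 (shut) to 1.0 (fully open).
Only numpy, scipy, OpenCV 4.12 (cv2) and the standard library are available. Lean on these libraries where they do the work, as an engineer would, in place of code of your own. Each camera call takes 0.05 s, during which the arm holds its last target. There are 200 camera calls.

TASK

Put the T-handle key on the square drive on top of the blue glue press: lower it over the square and push it down, without dropping or slamming it, until the spring ball clicks into its dimple and the key sits fully home on the flange. Let go of it and leave the other things on the bench where they are.

Things in the scene. Friction and masses are not known exactly. Their poses are not given: they have to be found in the camera images.
- t_key: T-handle key, dark steel, about 0.5 kg: square hub 46 x 46 x 74 high, standing upright, with a 16 dia cross-bar along y (axis 59 above the underside, 179 long over its orange ball ends) out of the +y and -y faces. The +x and -x faces are plain flats, good to grip. Origin: centre of the underside, where the socket opens; z up.
- key_dimples (a point): Point on the key's axis, 20 above its underside, inside its square socket: 26.5 wide, 44 deep, sides parallel to the hub's faces, mouth bevelled (5 wide, 8 tall). At this height each of the four inner faces has a dimple, so any quarter turn fits.
- drive_seat (a point): On the spindle axis of the press, top of its dark round flange (58 dia), 130 above the bench: the seated key's underside rests here. The bright square drive, 25 wide, rises 40 from here; z up, x and y square to its faces. The crossbeam's top is 15 lower. A brass spring ball stands 4.5 proud of the drive's +x face, 20 above this point.
- drive_tip (a point): Centre of the top of the square drive, 40 above drive_seat (its topmost 5 mm are only 21 wide); same axes.
- detent_ball (a joint): The spring ball on the drive: 0 = fully out (free, or clicked into a dimple), grows to about 0.002 to 0.004 m as the socket wall presses it in. The ball holds a key that is merely put on some 12 to 20 mm above its seat, until it is pushed down with about 5 to 20 N.
- press: The blue glue press, fixed to the bench, with a plywood panel clamped in it: foot 130 (x) x 190 (y), 115 to the top of the crossbeam. Origin: centre of the foot's underside, on the spindle axis; same axes as drive_seat.
- glue_bottle: Bystander, to be left alone: white glue bottle with yellow cap, 60 dia x 150 tall, standing (mm). Origin at its underside.
- paint_tin: Bystander, to be left alone: red tin, 84 dia x 100 tall, standing (mm). Origin at its underside.
- hammer: Bystander, to be left alone: hammer with a wooden handle, about 280 mm long, lying on the bench. Origin at its underside.
- screwdriver: Bystander, to be left alone: screwdriver, about 190 long, lying on the bench (mm). Origin at its underside.
- offcut: Bystander, to be left alone: pale wooden block 120 x 70 x 40 high (mm). Origin at its underside.
- tape_roll: Bystander, to be left alone: brown ring 90 dia, 40 high, lying flat (mm). Origin at its underside.
- ply_arch: Bystander, to be left alone: small plywood arch 120 wide, 160 tall, standing on a 70 x 130 foot (mm). Origin at its underside.
There are look-alikes about, which are no part of the job. What is shaped like the t_key but red is not meant.

How it is judged (in metres and radians):
On the way:
1. the socket is over the drive and its wall presses the spring ball in (value of joint detent_ball above 0.0015 m and horizontal distance between t_key and drive_seat below 0.004 m and z of t_key in the frame of drive_seat below 0.03 m and angle between the z axis of t_key and the z axis of drive_seat, either way round below 0.1 rad), for 0.01 s.
At the end, for the whole second after the job is handed in: The key sits upright (within 0.06 rad) on the drive, its underside within 2.5 mm of the flange and within 3 mm of the drive's axis, the spring ball out in a dimple (joint under 1 mm), at rest and released (value of joint detent_ball below 0.001 m and horizontal distance between t_key and drive_seat below 0.003 m and z of t_key in the frame of drive_seat between -0.003 and 0.0025 m and angle between t_key's own z axis and vertical below 0.06 rad and linear speed of t_key below 0.02 m/s); the robot touches nothing.
It fails at once if the key is dropped or slammed onto the drive (faster than 0.4 m/s there) (horizontal distance between t_key and drive_seat below 0.02 m and z of t_key in the frame of drive_seat below 0.06 m and linear speed of t_key above 0.4 m/s).
It fails at once if a bystander is moved by more than 30 mm (distance of any of glue_bottle, paint_tin, hammer, screwdriver, offcut, tape_roll, ply_arch from where it was at the start of the episode above 0.03 m).
It also fails if it takes over 45 s, if anything falls off the work surface, if the arm or the gripper's body presses on something with over 40 N, if the wrist force passes 120 N, or if a joint passes its speed limit or range.

## Working session

There is one attempt and no reset: what is moved stays moved. The work goes in short steps, Python scripts to look and compute and a shell command to move; the robot and the scene stay as the last step left them, time stands still between calls to the robot, and variables do not carry over. Pictures are saved under pics/ and viewed, about 8 in all and at most 12, crops included, and the job is handed in when it is done.

```bash
mkdir -p pics; cat > h.py <<'E'
import numpy as np,cv2
from bench import bot
from scipy.spatial.transform import Rotation as R
def cloud(name):
    s=bot.read_state(); im,d=bot.get_image(name); c=bot.get_calibration(name)
    K=np.array(c["camera_matrix"]); v,u=np.mgrid[:420,:560]
    x=(u-K[0,2])/K[0,0]; y=(v-K[1,2])/K[1,1]
    if name=="wrist":
        r=np.hypot(x,y)+1e-9; k=np.tan(np.minimum(r,1.5))/r; x=x*k; y=y*k
        T=np.eye(4); T[:3,:3]=R.from_euler('xyz',s["orientation"]).as_matrix(); T[:3,3]=s["tool_pos"]
        T=T@np.array(c["T_tool_cam"])
    else: T=np.array(c["world_from_camera"])
    P=np.stack([x*d,y*d,d],-1)@T[:3,:3].T+T[:3,3]
    P[d==0]=np.nan
    return im,d,P
def save(im,n): cv2.imwrite("pics/"+n,im[...,::-1])
E
cat > a.py <<'E'
from h import *
print(bot.read_state())
ims=[]
for n in ["scene","top"]:
    im,d,P=cloud(n); ims.append(im)
    for q in ["t_key","press","drive_seat","drive_tip","key_dimples"]:
        for m in bot.landmark_of(n,q)[:4]:
            r,c=m["position"]; r=int(np.clip(r,0,419));c=int(np.clip(c,0,559)); print(n,q,m["confidence"],(r,c),P[r,c].round(0))
    for m in bot.masks_of(n,"t_key")[:4]:
        p=P[m["pixels"]]; print(n,"mask",m["confidence"],m["rect"],np.nanmedian(p,0).round(0),np.nanmin(p,0).round(),np.nanmax(p,0).round(), im[m["pixels"]].mean(0).round())
save(ims[0],"scene0.png");save(ims[1],"top0.png")
E
python3 a.py
```

```text
{'time_s': 0.0, 'qpos': array([-1.38352685,  0.59214232,  0.04831121,  1.60985679, -0.03330598,
        0.94268823, -0.03367997]), 'qd': array([-1.99289057e-03, -1.90419856e-03, -8.66356105e-04,  7.66700270e-04,
       -9.20380892e-05,  1.65586498e-03, -1.24960970e-03]), 'joint_efforts': array([-3.51973031e-04, -5.48697925e+01,  1.54633474e+00, -1.98122871e+01,
        9.37505654e-03,  8.86734459e-03, -8.96925627e-07]), 'tool_pos': array([200.66049139, 695.80063116, 230.11160428]), 'orientation': array([-3.13930689e+00,  1.31613064e-04,  2.86091001e+00]), 'ft_force': array([-0.28572879,  0.65624467,  0.37659046]), 'wrist_torque': array([ 0.02371374,  0.00572587, -0.00149866]), 'width': 0.9953083143732219}
scene t_key 0.88 (230, 199) [ 719. -297.   23.]
scene t_key 0.84 (178, 189) [ 564. -596.   15.]
scene t_key 0.77 (216, 262) [ 539. -217.   26.]
scene press 0.79 (306, 359) [628. 234.  44.]
scene press 0.28 (380, 384) [722. 378.  10.]
scene press 0.2 (250, 366) [584. 205. 170.]
scene drive_seat 0.92 (265, 361) [604. 210. 141.]
scene drive_seat 0.29 (265, 299) [592.   1.  -4.]
scene d
[... 655 characters left out ...]
180) [592. 205. 172.]
top drive_tip 0.72 (217, 181) [593. 203. 167.]
top key_dimples 0.72 (185, 349) [ 699. -310.   77.]
top key_dimples 0.62 (231, 441) [ 549. -594.   73.]
top key_dimples 0.56 (245, 321) [ 510. -218.   67.]
top mask 0.81 [302.6, 224.8, 352.5, 254.8] [ 525. -239.   69.] [ 486. -324.   -3.] [ 566. -158.   85.] [101.  87.  83.]
top mask 0.81 [342.7, 158.2, 360.5, 211.6] [ 703. -321.   68.] [ 620. -349.   -3.] [ 791. -299.   82.] [134.  66.  63.]
top mask 0.7 [425.8, 213.6, 473.5, 246.6] [ 555. -614.   67.] [ 502. -689.   -6.] [ 612. -547.   85.] [123.  64.  61.]
top mask 0.36 [282.4, 125.8, 308.1, 204.5] [ 755. -153.   23.] [ 649. -180.   -4.] [907. -94.  35.] [139. 117.  95.]
```

View pics/scene0.png

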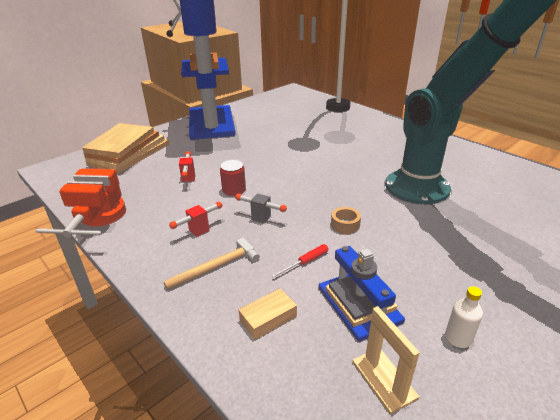

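View pics/top0.png

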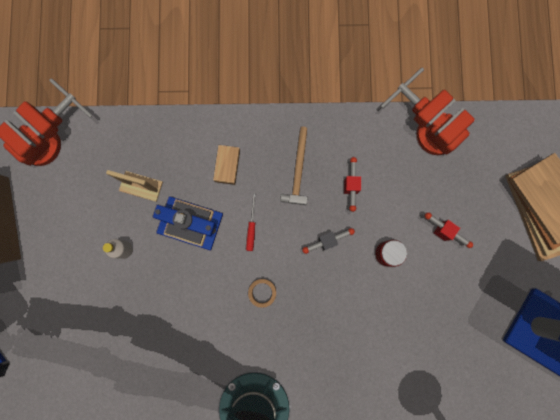

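The scene picture shows the dark key at about (208,260), with two red look-alikes at (220,198) and (168,186). The press drive is at (258,366). In the top view the dark key is at (239,328) and the drive at (217,181). I'll go over the press first, look with the wrist camera, then go on to the key.

```bash
python3 -m crank '[[[-0.4,-0.29,-0.12,0,0,0,-1],[-0.79,-0.58,-0.12,0,0,0,-1],[-0.79,-0.58,-0.12,0,0,0,-1],[-0.79,-0.58,-0.12,0,0,0,-1],[-0.79,-0.58,-0.12,0,0,0,-1],[-0.79,-0.58,-0.12,0,0,0,-1],[-0.79,-0.58,-0.12,0,0,0,-1],[-0.79,-0.58,-0.12,0,0,0,-1],[-0.79,-0.58,-0.12,0,0,0,-1],[-0.79,-0.58,-0.12,0,0,0,-1]]]'
python3 -m crank '[[[-0.79,-0.58,-0.12,0,0,0,-1],[-0.79,-0.58,-0.12,0,0,0,-1],[-0.4,-0.29,-0.1,0,0,0,-1],[0,0,0,0,0,0,-1],[0,0,0,0,0,0,-1]]]'
cat > b.py <<'E'
from h import *
import sys
s=bot.read_state();print(s["time_s"],s["tool_pos"],s["orientation"],s["qpos"].round(2),s["ft_force"])
im,d,P=cloud("wrist")
for q in ["drive_seat","drive_tip"]:
    for m in bot.landmark_of("wrist",q)[:3]:
        r,c=np.clip(np.array(m["position"]).astype(int),0,[419,559]); print(q,m["confidence"],(r,c),P[r,c].round(1))
# drive top by height
near=np.hypot(P[...,0]-590,P[...,1]-204)<60
def rect(lo,hi,n):
    k=near&(P[...,2]>lo)&(P[...,2]<hi); p=P[k]
    if len(p)>10: print(n,len(p),p.mean(0).round(1),cv2.minAreaRect(p[:,:2].astype(np.float32)))
rect(163,182,"top"); rect(122,140,"flange")
k=(np.hypot(P[...,0]-590,P[...,1]-204)<130)&(P[...,2]>95)&(P[...,2]<122); 
if k.sum()>10: print("beam",cv2.minAreaRect(P[k][:,:2].astype(np.float32)))
save(im,sys.argv[1]); np.savez("last.npz",im=im,P=P)
E
python3 b.py w1.png
```

```text
time_s: 1.7
tool_pos: [486.4, 326.2, 291.9]
orientation: [3.141, 0.0, 2.861]
ft_force: [1.1, 1.2, 0.2]
width: 0.998
time_s: 2.2
tool_pos: [560.4, 230.7, 308.4]
orientation: [3.141, -0.0, 2.86]
ft_force: [-0.1, 0.4, -0.7]
width: 1.002
2.2 [560.43840663 230.65455088 308.42462104] [ 3.14091624e+00 -2.91061607e-04  2.85950441e+00] [-0.58  0.36  0.15  1.81 -0.07  0.97  0.89] [-0.06960018  0.36003113 -0.74632917]
drive_seat 0.58 (np.int64(215), np.int64(267)) [580.4 217.3 166.4]
drive_tip 0.73 (np.int64(226), np.int64(263)) [588.3 211.1 170.9]
top 690 [589.  211.9 169.7] ((590.6649169921875, 211.34255981445312), (25.070032119750977, 25.97708511352539), 71.60771942138672)
flange 1483 [583.9 214.4 131.1] ((590.188720703125, 211.68482971191406), (57.74217224121094, 57.13480758666992), 47.76914596557617)
beam ((587.518798828125, 211.81082153320312), (190.05238342285156, 51.757164001464844), 71.63985443115234)
```

View pics/w1.png

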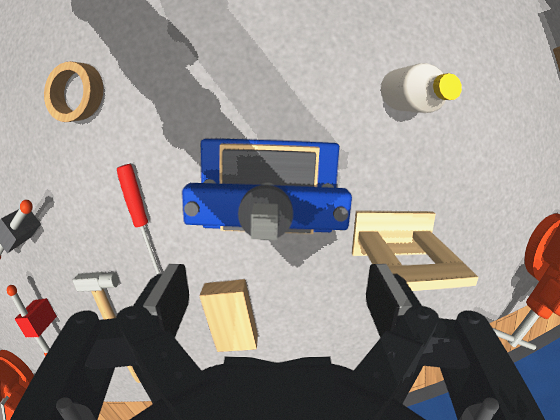

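The wrist view shows the drive at (225,263), with its square, the flange and the beam all consistent: axis at about (590.4, 211.5), press yaw about -0.32. Next, the dark key.

```bash
python3 -m crank '[[[-0.1,-0.45,0,0,0,0,-1],[-0.19,-0.9,0,0,0,0,-1],[-0.19,-0.9,0,0,0,0,-1],[-0.19,-0.9,0,0,0,0,-1],[-0.19,-0.9,0,0,0,0,-1],[-0.19,-0.9,0,0,0,0,-1],[-0.19,-0.9,0,0,0,0,-1],[-0.19,-0.9,0,0,0,0,-1],[-0.19,-0.9,0,0,0,0,-1],[-0.19,-0.9,0,0,0,0,-1]]]'
python3 -m crank '[[[-0.1,-0.45,0.2,0,0,0.18,-1],[0,0,0.4,0,0,0.19,-1],[0,0,0.4,0,0,0.19,-1],[0,0,0.4,0,0,0.19,-1],[0,0,0.4,0,0,0.19,-1],[0,0,0.2,0,0,0.19,-1],[0,0,0,0,0,0,-1],[0,0,0,0,0,0,-1]]]'
cat > c.py <<'E'
from h import *
import sys
s=bot.read_state();print(s["time_s"],s["tool_pos"],s["orientation"],s["qpos"].round(2),s["ft_force"])
im,d,P=cloud("wrist")
for q in ["t_key"]:
    for m in bot.masks_of("wrist",q)[:3]:
        k=m["pixels"]; p=P[k]; p=p[np.isfinite(p[:,0])]; print(m["confidence"],m["rect"],im[k].mean(0).round())
        t=p[(p[:,2]>69)&(p[:,2]<85)]
        if len(t)>10: print("hubtop",len(t),t.mean(0).round(1),cv2.minAreaRect(t[:,:2].astype(np.float32)))
        t=p[(p[:,2]>40)]
        if len(t)>10: print("all",cv2.minAreaRect(t[:,:2].astype(np.float32)))
save(im,sys.argv[1]); np.savez("last.npz",im=im,P=P)
E
python3 c.py w2.png
```

```text
time_s: 3.35
tool_pos: [529.0, -204.7, 308.2]
orientation: [3.141, -0.0, 2.865]
ft_force: [1.1, 0.4, -0.2]
width: 1.002
time_s: 4.15
tool_pos: [528.1, -226.7, 208.3]
orientation: [-3.142, -0.0, 1.979]
ft_force: [0.2, 0.1, -0.0]
width: 1.002
4.15 [ 528.05444669 -226.72276654  208.28097631] [-3.14151072e+00 -4.12493346e-04  1.97876714e+00] [-0.02  0.47  0.48  1.99 -0.31  0.75  1.05] [ 0.22342783  0.1167246  -0.02795433]
0.63 [242.4, 108.5, 292.8, 287.4] [129. 111. 104.]
hubtop 2932 [ 524.3 -236.2   74.4] ((525.28759765625, -238.5582275390625), (45.739402770996094, 171.8392333984375), 21.635648727416992)
all ((525.1948852539062, -238.21621704101562), (46.18463897705078, 176.33609008789062), 22.1291446685791)
0.62 [321.5, 278.9, 381.0, 342.6] [176.  96.  85.]
hubtop 426 [ 671.7 -327.9   73.5] ((664.0374755859375, -323.31005859375), (27.340349197387695, 84.85680389404297), 71.88838195800781)
all ((623.6556396484375, -295.4427795410156), (49.652706146240234, 181.11563110351562), 48.853275299072266)
```

View pics/w2.png

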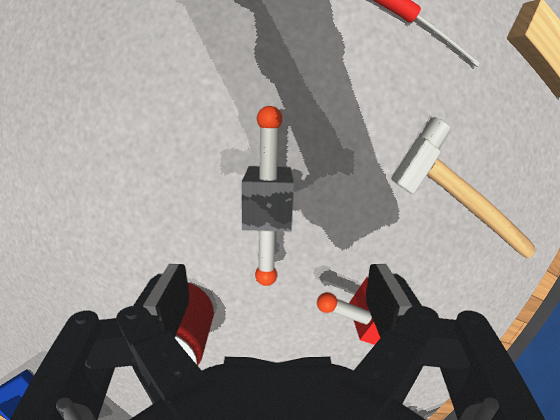

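The wrist view shows the dark key at (200,267), square between the fingers and clear of the red key and the tin. Its centre is (525.2, -238.4) and its x axis is at 22°. Correct the position, then descend.

```bash
python3 -m crank '[[[-0.1,-0.07,0.2,0,0,0.03,-1],[-0.1,-0.07,0.5,0,0,0,-1],[0,0,0.6,0,0,0,-1],[0,0,0.6,0,0,0,-1],[0,0,0.6,0,0,0,-1],[0,0,0.5,0,0,0,-1],[0,0,0.4,0,0,0,-1],[0,0,0.2,0,0,0,-1],[0,0,0,0,0,0,-1],[0,0,0,0,0,0,-1]]]'
python3 -m crank '[[[0,0,0,0,0,0,0.3],[0,0,0,0,0,0,1],[0,0,0,0,0,0,1],[0,0,0,0,0,0,1],[0,0,0,0,0,0,1],[0,0,0,0,0,0,1],[0,0,0,0,0,0,1],[0,0,0,0,0,0,1]]]' 80
python3 -m crank '[[[0,0,-0.1,0,0,0,1],[0,0,-0.3,0,0,0,1],[0,0,-0.6,0,0,0,1],[0,0,-0.8,0,0,0,1],[0,0,-0.8,0,0,0,1],[0,0,-0.8,0,0,0,1],[0,0,-0.6,0,0,0,1],[0,0,-0.4,0,0,0,1],[0,0,0,0,0,0,1],[0,0,0,0,0,0,1]]]'
python3 - <<'E'
from h import *
s=bot.read_state();print(s)
im,d,P=cloud("wrist");save(im,"w3.png")
np.savez("last.npz",im=im,P=P)
E
```

```text
time_s: 5.25
tool_pos: [525.2, -240.6, 28.8]
orientation: [3.141, 0.001, 1.949]
ft_force: [0.3, -0.3, -0.4]
width: 1.004
time_s: 6.05
tool_pos: [525.1, -240.3, 29.4]
orientation: [3.141, 0.001, 1.95]
ft_force: [0.0, 1.1, 6.0]
width: 0.531
time_s: 7.05
tool_pos: [524.0, -239.3, 248.1]
orientation: [-3.141, -0.001, 1.95]
ft_force: [-0.2, 0.1, -4.7]
width: 0.524
{'time_s': 7.05, 'qpos': array([-0.03990417,  0.42611251,  0.5308084 ,  1.95054136, -0.28568224,
        0.8393648 ,  1.02409255]), 'qd': array([ 0.00870787,  0.02849631, -0.01816105,  0.02350689, -0.0026811 ,
        0.00134556,  0.00074605]), 'joint_efforts': array([ 9.52688861e-02, -4.32949519e+01,  6.18931577e+00, -1.98747164e+01,
        2.91319209e-02, -7.86721800e-02, -4.85494631e-03]), 'tool_pos': array([ 523.99423966, -239.30039595,  248.12953575]), 'orientation': array([-3.14141173e+00, -9.36980532e-04,  1.95001968e+00]), 'ft_force': array([-0.23279157,  0.09922541, -4.74768985]), 'wrist_torque': array([0.04704876, 0.02581929, 0.04715769]), 'width': 0.5240201582576152}
```

View pics/w3.png

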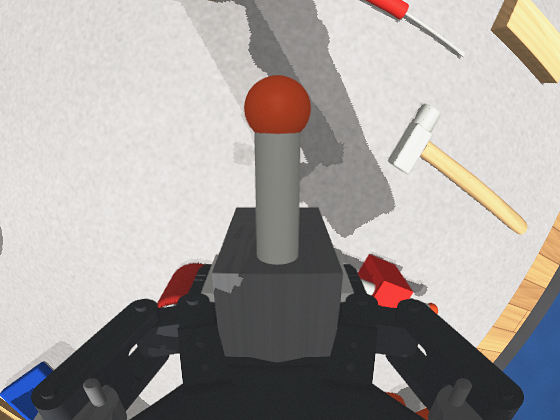

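Key lifted (4.7 N weight), bar ball visible at (105,277). Measure it in the tool frame.

```bash
python3 - <<'E'
from h import *
z=np.load("last.npz");P=z["P"];s=bot.read_state()
Rm=R.from_euler('xyz',s["orientation"]).as_matrix();Q=(P-s["tool_pos"])@Rm
print(np.array(bot.get_calibration("wrist")["T_tool_cam"]).round(2))
for r,c in [(80,277),(105,277),(130,277),(160,277),(200,277),(240,277),(235,240),(240,310),(262,240),(262,315),(285,230),(285,325),(320,230),(320,277),(320,325),(345,277)]: print(r,c,Q[r,c].round(1))
# bar: points cols, along x, fit y vs x
k=np.zeros(P.shape[:2],bool);k[140:235,250:305]=1
q=Q[k&(Q[...,2]<20)&(Q[...,2]>-50)]
xs=q[:,0];b=np.round(xs/5)*5
L=[(x,np.percentile(q[b==x,1],[1,99]).mean(),np.percentile(q[b==x,2],2)) for x in np.unique(b) if (b==x).sum()>50]
print(np.round(L,1))
k=np.zeros(P.shape[:2],bool);k[205:360,205:350]=1
def plane(m,n):
    q=Q[m];c=q.mean(0);v=np.linalg.svd(q-c,full_matrices=False)[2][2];print(n,len(q),c.round(1),v.round(3), q.min(0).round(1),q.max(0).round(1))
plane(k&(Q[...,0]<-19)&(Q[...,0]>-27)&(Q[...,2]>-30)&(Q[...,2]<40)&(abs(Q[...,1])<18),"faceA")
m=k.copy();m[:280]=0
plane(m&(abs(Q[...,0])<21)&(Q[...,2]<-30)&(Q[...,2]>-60)&(abs(Q[...,1])<21),"top")
E
```

```text
[[  -0.     -0.95   -0.31   80.59]
 [   1.     -0.      0.      1.5 ]
 [  -0.     -0.31    0.95 -143.72]
 [   0.      0.      0.      1.  ]]
80 277 [ 88.    1.9 -38.5]
105 277 [ 79.8   1.8 -43.1]
130 277 [ 71.8   1.8 -40.5]
160 277 [ 61.9   1.8 -39.8]
200 277 [ 48.    1.8 -39. ]
240 277 [ 33.5   1.8 -39.8]
235 240 [ 23.8 -14.5 -12.7]
240 310 [ 23.6  16.  -17.7]
262 240 [ 23.6 -12.  -37.8]
262 315 [ 23.5  15.9 -37.7]
285 230 [ 19.2 -14.8 -47. ]
285 325 [ 18.6  18.9 -46.3]
320 230 [  2.6 -16.1 -46.1]
320 277 [  3.5   1.7 -46.8]
320 325 [  3.   19.9 -46.8]
345 277 [ -9.6   1.7 -46.7]
[[ 25.    1.9 -11.9]
 [ 35.    1.8 -40.3]
 [ 40.    2.  -40.5]
 [ 45.    2.  -40.5]
 [ 50.    2.  -40.3]
 [ 55.    1.8 -40.4]
 [ 60.    1.8 -40.5]
 [ 65.    1.8 -40.6]
 [ 70.    1.9 -40.5]]<stdin>:14: RuntimeWarning: Mean of empty slice.
  ret = um.true_divide(
Traceback (most recent call last):
IndexError: index 2 is out of bounds for axis 0 with size 0
```

```bash
python3 -m crank '[[[0.2,0.1,0,0,0,0,1],[0.6,0.27,-0.1,0,0,0,1],[0.8,0.36,-0.1,0,0,0,1],[0.8,0.36,0,0,0,0,1],[0.8,0.36,0,0,0,0,1],[0.8,0.36,0,0,0,0,1],[0.8,0.36,0,0,0,0,1],[0.8,0.36,0,0,0,0,1],[0.8,0.36,0,0,0,0,1],[0.7,0.31,0,0,0,0,1]]]'
python3 -m crank '[[[0.22,0.12,0,0,0,0.09,1],[0,0,0,0,0,0.18,1],[0,0,0,0,0,0.18,1],[0,0,0,0,0,0.18,1],[0,0,0,0,0,0.18,1],[0,0,0,0,0,0.08,1],[0,0,0,0,0,0,1],[0,0,0,0,0,0,1]]]'
cat > d.py <<'E'
from h import *
import sys
s=bot.read_state();print(s["time_s"],s["tool_pos"],s["orientation"],s["qpos"].round(2),s["ft_force"])
im,d,P=cloud("wrist"); Rm=R.from_euler('xyz',s["orientation"]).as_matrix();Q=(P-s["tool_pos"])@Rm
near=np.hypot(P[...,0]-590,P[...,1]-210)<50
for lo,hi,n in [(163,180,"top"),(122,140,"flange")]:
    k=near&(P[...,2]>lo)&(P[...,2]<hi)
    if k.sum()>10: print(n,k.sum(),P[k].mean(0).round(1),"tool",cv2.minAreaRect(Q[k][:,:2].astype(np.float32)))
k=(np.hypot(P[...,0]-590,P[...,1]-210)<130)&(P[...,2]>95)&(P[...,2]<122)
if k.sum()>10: print("beam tool",cv2.minAreaRect(Q[k][:,:2].astype(np.float32)))
# key face and bar in tool
k=(abs(Q[...,1])<15)&(abs(Q[...,0]-23.5)<5)&(Q[...,2]<-12)&(Q[...,2]>-36); print("face x",np.median(Q[k][:,0]))
k=(abs(Q[...,1])<15)&(abs(Q[...,0]-50)<15)&(Q[...,2]<-25); print("bar y",np.percentile(Q[k][:,1],[1,99]))
k=(abs(Q[...,1])<18)&(abs(Q[...,0])<12)&(Q[...,2]<-35)&(Q[...,2]>-60); print("top z",np.median(Q[k][:,2]))
save(im,sys.argv[1])
E
python3 d.py w4.png
```

```text
time_s: 8.1
tool_pos: [540.4, 152.5, 256.7]
orientation: [-3.139, -0.001, 1.952]
ft_force: [-0.6, -0.1, -5.2]
width: 0.533
time_s: 8.9
tool_pos: [542.6, 162.0, 257.2]
orientation: [-3.14, 0.001, 1.253]
ft_force: [0.9, -0.2, -4.7]
width: 0.528
8.9 [542.58463447 162.00334744 257.21341811] [-3.13970777e+00  1.42795332e-03  1.25289544e+00] [-0.87  0.43  0.68  1.97 -0.35  0.87 -0.32] [ 0.9233123  -0.18841899 -4.67672803]
top 1080 [591.  211.  170.2] tool ((61.94279479980469, 30.817771911621094), (24.606599807739258, 25.105878829956055), 1.3491644859313965)
flange 1345 [600.7 207.9 131.2] tool ((60.37256622314453, 40.63365173339844), (57.54206085205078, 38.00898361206055), 8.320807456970215)
beam tool ((62.590797424316406, 31.30777359008789), (44.88787841796875, 188.15585327148438), 89.62541198730469)
face x 24.909976884122944
bar y [-7.43732977  7.89187869]
top z -45.71872742983766
```

View pics/w4.png

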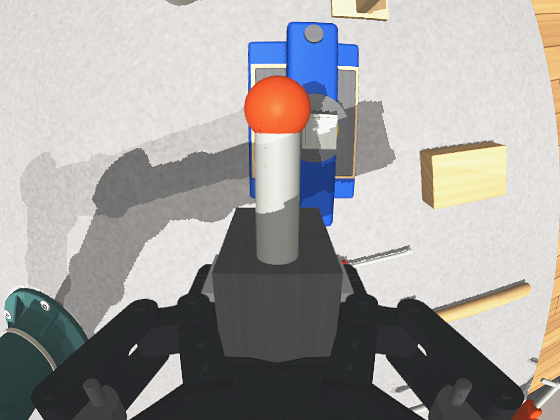

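Drive visible at (130,320) beside the bar. Relative offset from the key to the drive in the tool frame: x +60.1, y +30.6; angle within about 0.5°. Shift over and lower to about 10 mm above the tip.

```bash
python3 -m crank '[[[0.2,0.11,0,0,0,0,1],[0.4,0.2,0,0,0,0,1],[0.4,0.2,0,0,0,0,1],[0.2,0.1,0,0,0,0,1],[0,0,0,0,0,0,1],[0,0,0.2,0,0,0,1],[0,0,0.4,0,0,0,1],[0,0,0.3,0,0,0,1],[0,0,0.08,0,0,0,1],[0,0,0,0,0,0,1]]]' 100
cat > e.py <<'E'
from h import *
s=bot.read_state();print(s["tool_pos"],s["orientation"],s["ft_force"].round(1))
im,d,P=cloud("scene"); c=im[200:320,300:420]; save(cv2.resize(c,(720,720))[:600] if 0 else cv2.resize(c,(600,600),interpolation=cv2.INTER_CUBIC),"s1.png")
E
python3 e.py
```

```text
time_s: 9.95
tool_pos: [590.4, 208.1, 208.3]
orientation: [-3.14, 0.002, 1.25]
ft_force: [0.2, -0.5, -4.1]
width: 0.528
[590.42125474 208.09680183 208.27584587] [-3.13971261e+00  1.70515759e-03  1.25003336e+00] [ 0.2 -0.5 -4.1]
```

View pics/s1.png

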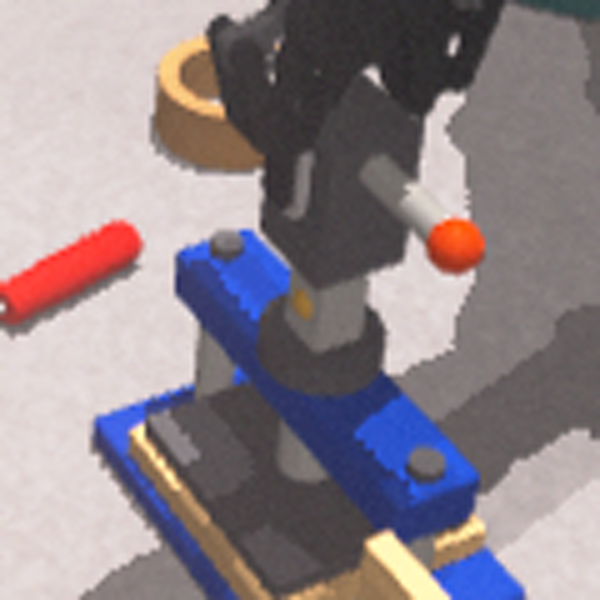

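The crop shows the key squarely above the drive, aligned with it, ball side at (305,300). Lower slowly.

```bash
python3 -m crank '[[[0,0,0.1,0,0,0,1],[0,0,0.1,0,0,0,1],[0,0,0.1,0,0,0,1],[0,0,0.05,0,0,0,1],[0,0,0,0,0,0,1]]]'
python3 -m crank '[[[0,0,0.08,0,0,0,1],[0,0,0.05,0,0,0,1],[0,0,0,0,0,0,1]]]'
```

```text
time_s: 10.5
tool_pos: [591.1, 208.8, 191.3]
orientation: [-3.141, 0.001, 1.251]
ft_force: [0.2, 0.2, -4.9]
width: 0.526
time_s: 10.8
tool_pos: [590.9, 208.9, 184.8]
orientation: [-3.141, 0.0, 1.251]
ft_force: [-1.3, 0.2, -4.9]
width: 0.528
```

Socket about 13 mm over the drive with hardly any side force. On to the ball and through it.

```bash
python3 -m crank '[[[0,0,0.1,0,0,0,1],[0,0,0.05,0,0,0,1],[0,0,0,0,0,0,1]]]'
python3 -m crank '[[[0,0,0.06,0,0,0,1],[0,0,0.06,0,0,0,1],[0,0,0,0,0,0,1]]]'
```

```text
time_s: 11.1
tool_pos: [591.0, 209.0, 177.7]
orientation: [-3.14, 0.0, 1.251]
ft_force: [-2.4, 1.3, -1.6]
width: 0.523
time_s: 11.4
tool_pos: [591.2, 209.4, 173.1]
orientation: [-3.14, -0.002, 1.251]
ft_force: [-3.6, 1.9, 4.8]
width: 0.524
```

```bash
python3 -m crank '[[[0,0,0.06,0,0,0,1],[0,0,0.06,0,0,0,1],[0,0,0.04,0,0,0,1],[0,0,0,0,0,0,1]]]'
python3 -m crank '[[[0,0,0.06,0,0,0,1],[0,0,0.03,0,0,0,1],[0,0,0,0,0,0,1]]]'
```

```text
time_s: 11.8
tool_pos: [591.0, 209.2, 163.0]
orientation: [-3.141, 0.0, 1.251]
ft_force: [-0.9, 0.8, -7.8]
width: 0.528
time_s: 12.1
tool_pos: [590.9, 208.8, 159.5]
orientation: [-3.14, 0.0, 1.251]
ft_force: [-4.9, 2.1, 1.7]
width: 0.524
```

```bash
python3 -m crank '[[[0,0,0.04,0,0,0,1],[0,0,0,0,0,0,1],[0,0,0,0,0,0,1]]]'
python3 -m crank '[[[0,0,0.03,0,0,0,1],[0,0,0,0,0,0,1],[0,0,0,0,0,0,1]]]'
```

```text
time_s: 12.4
tool_pos: [590.9, 208.8, 159.5]
orientation: [-3.139, -0.001, 1.251]
ft_force: [-9.6, 1.8, 13.5]
width: 0.521
time_s: 12.7
tool_pos: [590.9, 208.8, 159.4]
orientation: [-3.139, -0.002, 1.251]
ft_force: [-12.2, 1.3, 22.5]
width: 0.525
```

Firm stop at TCP 159.4 (underside about 131) after the snap at about 163. Relieve the load, open, lift and check.

```bash
python3 -m crank '[[[0,0,-0.04,0,0,0,1],[0,0,0,0,0,0,1],[0,0,0,0,0,0,-0.3],[0,0,0,0,0,0,-1],[0,0,0,0,0,0,-1],[0,0,0,0,0,0,-1],[0,0,0,0,0,0,-1],[0,0,0,0,0,0,-1]]]'
python3 -m crank '[[[0,0,-0.2,0,0,0,-1],[0,0,-0.5,0,0,0,-1],[0,0,-0.7,0,0,0,-1],[0,0,-0.7,0,0,0,-1],[0,0,-0.7,0,0,0,-1],[0,0,-0.4,0,0,0,-1],[0,0,0,0,0,0,-1],[0,0,0,0,0,0,-1]]]'
cat > f.py <<'E'
from h import *
s=bot.read_state();print(s["tool_pos"],s["ft_force"].round(1))
im,d,P=cloud("wrist")
k=(np.hypot(P[...,0]-590,P[...,1]-210)<35)
for lo,hi,n in [(198,215,"hub top"),(108,121,"beam")]:
    kk=(np.hypot(P[...,0]-590,P[...,1]-210)<(35 if n=="hub top" else 100))&(P[...,2]>lo)&(P[...,2]<hi)
    p=P[kk]
    if len(p)>10: 
        A=np.c_[p[:,:2]-p[:,:2].mean(0),np.ones(len(p))];w=np.linalg.lstsq(A,p[:,2],rcond=None)[0]
        print(n,len(p),np.median(p,0).round(1),"slope,z",w.round(3),cv2.minAreaRect(p[:,:2].astype(np.float32)))
im2,_,_=cloud("scene"); a=cv2.resize(im2[200:320,300:420],(420,420),interpolation=cv2.INTER_CUBIC)
save(np.hstack([im[:,140:500],a]),"fin.png")
E
python3 f.py
```

```text
time_s: 13.5
tool_pos: [591.6, 208.7, 157.7]
orientation: [3.141, 0.0, 1.251]
ft_force: [0.6, 0.5, -0.5]
width: 0.996
time_s: 14.3
tool_pos: [591.2, 208.8, 318.1]
orientation: [3.141, -0.001, 1.251]
ft_force: [-0.2, -0.6, -1.1]
width: 1.002
[591.24524008 208.78965459 318.13638217] [-0.2 -0.6 -1.1]
hub top 3049 [592.2 212.  205. ] slope,z [-2.00000e-03 -1.00000e-02  2.04799e+02] ((591.3285522460938, 209.6516571044922), (69.51934814453125, 45.91229248046875), 72.90052032470703)
beam 2008 [597.  254.5 115.6] slope,z [-2.00000e-03 -2.00000e-03  1.15401e+02] ((591.1637573242188, 211.47232055664062), (188.16366577148438, 44.93447494506836), 71.51383972167969)
```

View pics/fin.png

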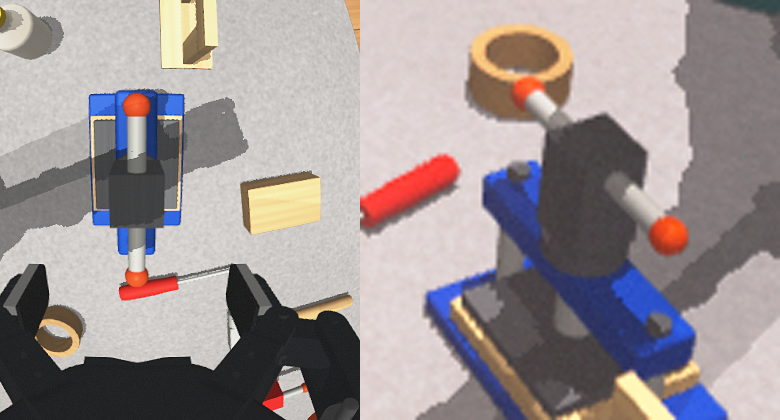

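The picture shows the key down on the flange and upright, with the gripper clear. The hub top is 89.4 mm above the beam, against 89 mm nominal when home.

```bash
python3 -c "
from bench import bot
print(bot.close_job())"
```

```text
the job is handed in; nothing more can be done
None
```

I put the dark T-handle key on the press's square drive and pushed it down past the spring ball to a firm stop on the flange. Then I let go, backed off, and handed the job in at about 14.4 s; no verdict was reported.

- **Seating:** The hub top measured 89.4 mm above the crossbeam, against 89.0 mm when fully home. The underside is therefore about 0.4 mm off the flange.
- **Click:** I couldn't read the ball joint directly. Resistance rose as the ball went in, then turned into a downward pull about 4 mm above the final stop. The last push, reading about 22 N, did not move the key further.
- **Upright and aligned:** The hub top's slope was 0.01 rad or less, and the key is square to the beam to about 1.4° in the picture.
- **Centring:** I have no clean centring measurement after release. The rectangle fitted to the hub took in part of the cross-bar, so the socket's fit on the drive is the main evidence.
- **Side load:** A side force of about 12 N built up during the final push and was gone after release.
- **Bystanders:** The moves stayed well clear of them, and the ones in the last picture looked undisturbed. I did not measure their positions again.

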